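# Rock the sorter gate over and feed the white marble balls down the other chute

## Task

The seesaw gate of the stone-ball sorter is still tipped to the left, red-sided chute: press its raised right paddle down until the gate is rocked fully over to its other stop. Then push the two white marble balls along the feed shelf with a fingertip so that they drop into the gate and roll by themselves down the right, white-sided chute to its bottom. Do not pick up or carry the balls, and leave the gate tipped over, the red balls in their chute and everything else on the bench where it is.

Things in the scene. Friction and masses are not known exactly. Their poses are not given: they have to be found in the camera images.
- sorter: Fixed plywood ball sorter, base 170 x 560 mm. Origin: bench top, under the gate's pivot. z up; x points from the feed shelf across the gate (roughly away from the robot, up to 17 degrees off); y to its left. The pivot axis runs along its x at y 0, z 125 mm. Beyond each gate end lies a 20 degree chute with an end wall: left (+y) red sides, right (-y) white sides, tops below z 130 mm.
- gate (a joint): Tilt (rad) of the blue seesaw gate, a trough 220 mm long (sorter y), 62 mm wide, pivoted at its middle. 0 level, negative left end down, positive right end down; stops at -0.21 and +0.21. Starts left end down. Pressing a paddle takes about 1.5 N; the stiff pivot stays where it is left. Its 45 mm high far wall stops balls pushed in from the shelf.
- paddle_right (a point): Centre of the upper face of the right orange paddle, a plate 50 (sorter x) x 70 (sorter y) x 6 mm on the far side of the gate's right end; turns with the gate. With the gate level it is at sorter x 54, y -80, z 173 mm; at the start raised to about z 189; with the gate fully over about z 155 and 27 mm further right than when raised. Free space above.
- paddle_left (a point): The same for the left orange paddle (sorter y +80 mm when level).
- shelf_lip (a point): Middle of the feed shelf's edge at the gate (sorter x -33, y 0, z 143 mm). The level shelf runs back to x -153, open at both ends, between guides 50 mm apart with tops at z 153 mm. Cross bars 2 mm proud keep each ball in its nest until pushed. A ball whose centre passes the lip drops 15 mm into the gate's middle and rolls on by itself.
- right_catch (a point): Centre of the lowest ball once at rest at the bottom of the right, white-sided chute, against its end wall (sorter x 0, y -250, z 55 mm). The chute is 48 mm wide inside; a second ball rests just above the first.
- white_front: Polished (slippery) white marble ball, 40 mm diameter, about 90 g, in the nest of the feed shelf nearer the gate (sorter x -62 mm). Origin at its centre (z 163 mm at the start); its axes turn as it rolls.
- white_rear: White marble ball, the same, in the nest farther from the gate (sorter x -106 mm), nearer the robot; 4 mm gap to the front ball. Pushing it towards the gate pushes the front ball ahead of it. Origin at its centre.
- red_low: Terracotta red ball, 40 mm, lying at the bottom of the left, red-sided chute. Origin at its centre. Leave alone.
- red_high: Terracotta red ball, 40 mm, lying just above the other one in the left chute. Origin at its centre. Leave alone.
- mallet: Hammer lying on the far side of the bench; bystander. Origin on its underside.
- chisel: Stone chisel with orange grip, 170 mm long, 20 mm thick, lying on the far side of the bench; bystander. Origin on its underside.
- brush: Dust brush lying near the robot on the right; bystander. Origin on its underside.
- bottle: Water bottle, 64 mm diameter, 190 mm high, standing on the left of the bench; bystander. Origin under its centre.
- offcut: Marble offcut 60 x 45 x 40 mm near the robot on the left; bystander. Origin under its centre.
- tape: Yellow tape measure 65 x 35 x 60 mm standing on the right of the bench; bystander. Origin under its centre.
Things that resemble listed ones, but are neither listed nor needed, are in the scene too. Leave any yellow look-alike of the white_front alone.

How it is judged:
On the way, in this order (a step that is already met when the one before it is completed fails the run):
1. the gate is rocked fully over to the right, with both white balls still on the feed shelf (value of joint gate above 0.17 rad and x of each of white_front, white_rear in the frame of sorter below -0.033 m), for 0.2 s.
2. both white balls are in the right chute (y of white_front in the frame of sorter between -0.27 and -0.17 m and x of white_front in the frame of sorter between -0.03 and 0.03 m and height (world z) of each of white_front, white_rear below 0.09 m and y of white_rear in the frame of sorter between -0.27 and -0.17 m and x of white_rear in the frame of sorter between -0.03 and 0.03 m), for 0.1 s.
At the end, for the whole second after the job is handed in: The gate is tipped right (joint above 0.17 rad of 0.21), both white balls lie at rest (under 0.05 m/s) in the lower part of the right chute (sorter y -170 to -270 mm, within 30 mm of its middle line, centres below 90 mm), and the red balls and the bystanders are within 30 mm of where they were (all of step 2 and value of joint gate above 0.17 rad and linear speed of each of white_front, white_rear below 0.05 m/s and distance of each of red_low, red_high, mallet, chisel, brush, bottle, offcut, tape from where it was at the start of the episode below 0.03 m); the robot touches nothing.
It fails at once if a white ball is lifted off the feed shelf (height (world z) of any of white_front, white_rear above 0.19 m).
It fails at once if a white ball goes down the left chute or falls onto the bench or floor (y of any of white_front, white_rear in the frame of sorter above 0.09 m or height (world z) of any of white_front, white_rear below 0.035 m).
It fails at once if a white ball is carried or guided down by the fingers instead of rolling through the gate by itself ((contact force between the fingers and white_front above 0.3 N and (y of white_front in the frame of sorter above 0.04 m or y of white_front in the frame of sorter below -0.04 m)) or (contact force between the fingers and white_rear above 0.3 N and (y of white_rear in the frame of sorter above 0.04 m or y of white_rear in the frame of sorter below -0.04 m))).
It fails at once if a red ball is moved by more than 30 mm (distance of any of red_low, red_high from where it was at the start of the episode above 0.03 m).
It fails at once if a bystander on the bench is moved by more than 30 mm (distance of any of mallet, chisel, brush, bottle, offcut, tape from where it was at the start of the episode above 0.03 m).
It also fails if it takes over 43 s, if anything falls off the work surface, if the arm or the gripper's body presses on something with over 40 N, if the wrist force passes 120 N, or if a joint passes its speed limit or range.

## Robot

A 6-joint arm with a two-finger parallel gripper is mounted at the origin on the work surface. World frame = base frame: x ahead of the robot, y to its left, z up, the work surface at z = 0. Lengths are in m, angles in rad, forces in N, time in s.
With the tool pointing down it reaches from about 0.25 to 0.775 m from the base axis. Payload 4 kg.
Tool frame: the origin (TCP) lies on the centre line of the jaws, within the pads' length; the fingertips stand 22 mm ahead of it and the grasp point (between the pads) lies 3 mm ahead of it; z points along the fingers, y is the direction in which the jaws open and shut (so a half turn about z gives the same grasp; the last joint's range is limited). The gripper opens to 94 mm and grips with 3 to 60 N. Pads are 16 mm wide; open, the fingers measure 119 mm over their backs; the gripper's body (75 mm by 177 mm) begins 78 mm behind the grasp point.
Start: joints at [1.156, 0.087, 1.371, -0, 1.684, -0.103], TCP at [0.169, 0.523, 0.228] pointing down, gripper open.
Joint ranges: [-3.1, 3.1], [-0.76, 2.03], [0.27, 2.55], [-1.08, 4.22], [0.17, 2.65], [-2.57, 2.57]. Speed limits (rad/s): [2.79, 2.79, 3.14, 3.14, 3.14, 3.14].

## Interface

Orientations are given as [roll, pitch, yaw] about the fixed x, y, z axes, in that order (R = Rz(yaw) Ry(pitch) Rx(roll)).
In Python, from bench import robot gives the robot as it stands. The module is installed in compiled form; this text tells all that it offers.
- The arm moves only by the shell command python3 -m inch 'ROWS'. ROWS is JSON, a list of rows, each an object with "linear": the shift along the world's x, y, z scaled (see below), a list of three; "twist": the turn about the world's z scaled (see below); "gripper": the opening, from 0 (shut) to 1 (fully open). In form: [{"linear": [x, y, z], "twist": twist, "gripper": gripper}, ...]. A call has 1 to 10 rows; each row is the pose to reach, as a shift and turn from the pose commanded when the call began; what a row does not reach only later rows make up. The controller multiplies each number of a shift by 0.1 m and each number of a turn by 60 degrees. A row lasts 1/12 s, in which the tool goes at most 41.7 mm and 7.16 degrees, less where a joint would pass 70% of its speed; a pose out of reach is approached as far as the arm can. A call with a number of a shift or a turn outside -1 to 1 is refused whole. A call with a gripper value outside its range is refused whole. The fingers move at their own pace and stop on an object; the grip force is fixed at half the most. Time passes only in rows, so rows that repeat a pose let the fingers close. It gives the time, the measured TCP pose, the force and the opening at its end, in the units of the state.
- robot.get_obs(): the state, without advancing time (a new reading comes with each control period).
- robot.snapshot(name): name is "side" or "top" or "wrist"; returns a dict with "image" (400x640x3 uint8, red, green, blue), "depth" (400x640 float32, m along the optical axis (not along the pixel's ray), 0 where there is no reading), "mtx" (3x3 intrinsics, pixels), "k1" (the pictures are not rectified: a ray, as slopes to the right and down, at radius r is drawn at 1 + k1 r^2 times it, then the intrinsics apply), "rvec" (rotation vector, rad) and "tvec" (3), from world to camera coordinates, as OpenCV has them; the wrist camera has in their place "hand_eye" (4x4, takes a point from camera to tool coordinates, whose origin is the TCP and whose axes are the flange's). Camera axes: x right, y down, z forward; pixel columns grow to the right and rows downward; lengths in m; the calibration is good to about 2 mm. A picture is of the moment at which its call begins: read the wrist's pose just before it.
- robot.close_job(): hands the job in, once; it reports no verdict.
The state is a dict: "time": time; "joint_positions": joint angles; "qvel": joint speeds; "joint_torque": joint torques, N m; "tool_pos": TCP position; "ee_rot": TCP orientation; "wrist_force": force on the tool from outside, world axes, zero at the start; "wrist_torque": the same for the moment, N m; "width": finger opening in m.
Only numpy, scipy, OpenCV 4.12 (cv2) and the standard library are available. Lean on these libraries where they do the work, as an engineer would, in place of code of your own. Each camera call takes 0.05 s, during which the arm holds its last target.

## Working session

There is one attempt and no reset: what is moved stays moved. The work goes in short steps, Python scripts to look and compute and a shell command to move; the robot and the scene stay as the last step left them, time stands still between calls to the robot, and variables do not carry over. Pictures are saved under pics/ and viewed, and the job is handed in when it is done.

```bash
mkdir -p pics; cat > h.py <<'E'
import numpy as np, cv2
from bench import robot
def snap(n):
    s=robot.snapshot(n); np.savez(f'{n}.npz',**s); return s
def load(n): return dict(np.load(f'{n}.npz'))
def dist(s): return np.array([float(s['k1']),0,0,0,0])
def ray(s,u,v):
    # note: k1 model: drawn = (1+k1 r^2)*ideal -> undistort
    p=cv2.undistortPoints(np.array([[[u,v]]],float),s['mtx'],dist(s))[0,0]
    R=cv2.Rodrigues(s['rvec'])[0]; t=np.array(s['tvec']).ravel()
    return -R.T@t, R.T@np.array([p[0],p[1],1.])
def onplane(s,u,v,z):
    o,d=ray(s,u,v); return o+d*(z-o[2])/d[2]
def bydepth(s,u,v):
    o,d=ray(s,u,v); return o+d*float(s['depth'][int(round(v)),int(round(u))])
def proj(s,P):
    return cv2.projectPoints(np.array(P,float).reshape(-1,1,3),s['rvec'],s['tvec'],s['mtx'],dist(s))[0].reshape(-1,2)
def two(s1,p1,s2,p2):
    o1,d1=ray(s1,*p1);o2,d2=ray(s2,*p2)
    A=np.c_[d1,-d2];x=np.linalg.lstsq(A,o2-o1,rcond=None)[0]
    a=o1+d1*x[0];b=o2+d2*x[1];return (a+b)/2,np.linalg.norm(a-b)
E
python3 - <<'E'
from h import *
o=robot.get_obs();print(o['time'],o['tool_pos'],o['ee_rot'],o['width'])
for n in('top','side','wrist'):
    s=snap(n);cv2.imwrite(f'pics/{n}0.png',s['image'][...,::-1]);print(n,s['mtx'].tolist(),s['k1'])
E
```

```text
0.0 [0.16852875 0.52302307 0.22631523] [-3.13944347e+00 -2.13826214e-04  2.82980168e+00] 0.09390854510200025
top [[467.27852734742214, 0.0, 315.8035990025408], [0.0, 467.27852734742214, 193.56304687965843], [0.0, 0.0, 1.0]] 0.036102323119061405
side [[384.7377483316818, 0.0, 317.9621828159419], [0.0, 384.7377483316818, 208.32812624217775], [0.0, 0.0, 1.0]] 0.021917691660506205
wrist [[330.1163363145303, 0.0, 325.0780181992795], [0.0, 330.1163363145303, 201.51410291719034], [0.0, 0.0, 1.0]] 0.01886582796100626
```

View pics/top0.png

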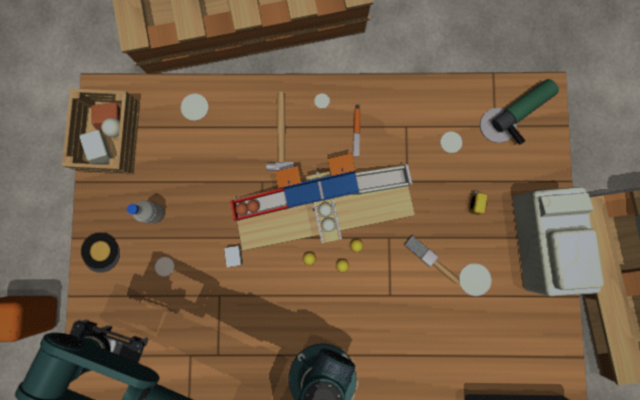

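View pics/side0.png

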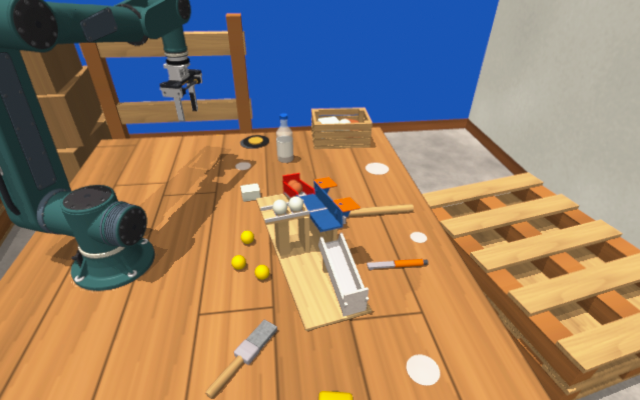

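The top view shows the sorter at about (325,205), with the white balls on the shelf at (325,210) and (329,225). The orange paddles are at (289,176) on the left and (341,164) on the right. The yellow balls at (309,258), (342,266) and (357,245) are the look-alikes, and the white discs and box contents are also decoys. I'll enlarge and measure.

```bash
python3 - <<'E'
from h import *
t=load('top');s=load('side')
c1=cv2.resize(t['image'][140:260,220:420],None,fx=4,fy=4,interpolation=2)[...,::-1]
cv2.imwrite('pics/topc.png',c1)
c2=cv2.resize(s['image'][165:325,240:400],None,fx=3.7,fy=3.7,interpolation=2)[...,::-1]
cv2.imwrite('pics/sidec.png',c2)
for n,S,box in(('top',t,(220,140,420,260)),('side',s,(250,165,400,325))):
    hsv=cv2.cvtColor(S['image'],cv2.COLOR_RGB2HSV)
    x0,y0,x1,y1=box
    for nm,lo,hi in(('orange',(6,170,120),(16,255,255)),('blue',(105,120,60),(120,255,255)),('red',(0,190,60),(5,255,255)),('white',(0,0,150),(179,60,255))):
        m=cv2.inRange(hsv,lo,hi);mm=np.zeros_like(m);mm[y0:y1,x0:x1]=m[y0:y1,x0:x1]
        k,l,st,ce=cv2.connectedComponentsWithStats(mm)
        for i in range(1,k):
            if st[i,4]>25:
                u,v=ce[i]; print(n,nm,st[i],ce[i].round(1),bydepth(S,u,v).round(3))
E
```

```text
top orange [328 154  27  21 386] [340.9 163.6] [ 0.638 -0.052  0.187]
top orange [275 166  26  21 357] [287.5 176.2] [0.606 0.101 0.157]
top blue [ 285  172   73   35 1414] [321.2 188.9] [0.572 0.004 0.131]
top red [231 189  55  31 209] [254.6 203.6] [0.533 0.206 0.083]
top white [355 144   4  11  33] [356.4 149.6] [ 0.715 -0.111  0.012]
top white [357 167  46   8  60] [379.1 170.1] [ 0.635 -0.173  0.091]
top white [358 171  44  18 507] [379.5 179.2] [ 0.612 -0.178  0.056]
top white [361 184  46   8  61] [382.6 187.4] [ 0.581 -0.182  0.095]
top white [258 192  27  18 294] [271.7 200.5] [0.543 0.155 0.073]
top white [321 205  10  10  79] [325.3 209.7] [ 0.507 -0.008  0.183]
top white [315 211   7  25  56] [318.  222.5] [0.471 0.013 0.16 ]
top white [335 212   5  18  30] [337.  221.3] [ 0.475 -0.042  0.152]
top white [324 220  10  11  79] [328.4 225.1] [ 0.463 -0.017  0.177]
top white [225 247  15  13 172] [231.7 253.3] [0.382 0.281 0.042]
side orange [282 172  31  20  66] [292.5 178.8] [0.517 0.266 0.071]
side orange [314 176  24  12 196] [325.8 181.9] [0.604 0.097 0.159]
side orange [288 180  14  12 108] [295.1 184.9] [0.521 0.204 0.086]
side orange [334 196  27  16 267] [346.9 203.6] [ 0.634 -0.059  0.189]
side orange [394 259   6   9  44] [396.9 263.2] [ 0.772 -0.12   0.018]
side blue [ 301  184   48   47 1039] [323.5 210.1] [ 0.583 -0.002  0.13 ]
side red [283 173  31  24 338] [295.1 184.7] [0.521 0.204 0.087]
side white [366 165  23   9 179] [376.9 168.8] [0.857 0.412 0.002]
side white [250 184  10  16 138] [254.  191.2] [0.384 0.26  0.036]
side white [261 193  66  29 534] [288.1 206.9] [0.486 0.009 0.142]
side white [ 320  233   49   83 2090] [344.2 275.9] [ 0.61  -0.184  0.056]
side white [367 261  27   7 127] [380.3 264. ] [ 0.727 -0.112  0.013]
side white [260 320  14   5  39] [265.7 322.7] [ 0.409 -0.273  0.02 ]
```

View pics/topc.png

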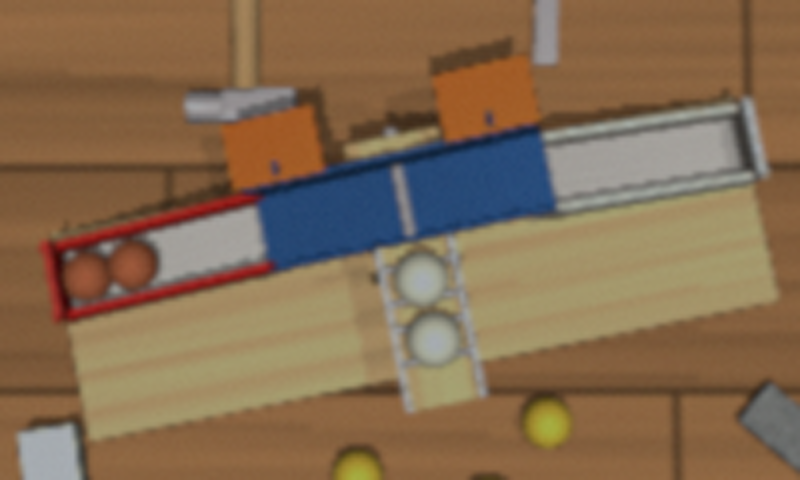

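View pics/sidec.png

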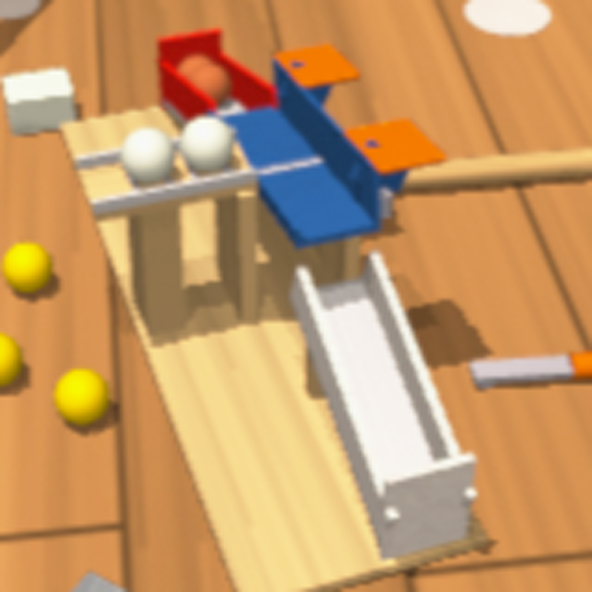

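```bash
python3 - <<'E'
from h import *
t=load('top');s=load('side')
f,e1=two(t,(325.2,209.5),s,(295.9,203.9)); r,e2=two(t,(328.2,224.6),s,(279.7,206.9))
pr,e3=two(t,(340.9,163.6),s,(346.9,203.6)); pl,e4=two(t,(287.5,176.2),s,(325.8,181.9))
for n,a,e in zip('f r pr pl'.split(),(f,r,pr,pl),(e1,e2,e3,e4)):print(n,a.round(4),round(e,4))
d=f-r;print('gap',np.linalg.norm(d[:2]),'yaw',np.degrees(np.arctan2(d[1],d[0])))
d=pr-pl;print('paddles yaw',np.degrees(np.arctan2(d[0],-d[1])))
# long direction of chute/gate: white chute end corners & red
# along lower edge: sorter base corners, z~? bench
A=onplane(t,220+85/4,140+440/4,.012);B=onplane(t,220+777/4,140+297/4,.012);print(A,B,'yaw',np.degrees(np.arctan2(B[0]-A[0],-(B[1]-A[1]))),np.linalg.norm(A-B))
A=onplane(t,220+62/4,140+318/4,.07);B=onplane(t,220+752/4,140+182/4,.07);print('yaw chute',np.degrees(np.arctan2(B[0]-A[0],-(B[1]-A[1]))))
psi=np.arctan2((pr-pl)[0],-(pr-pl)[1])
for psi in(np.radians(12),):
  ex=np.array([np.cos(psi),np.sin(psi)]);ey=np.array([-ex[1],ex[0]])
  print('origin from f',f[:2]+.062*ex,'r',r[:2]+.106*ex,'pr',pr[:2]-.054*ex+.067*ey,'pl', pl[:2]-.054*ex-.067*ey)
E
```

```text
f [ 0.5076 -0.0078  0.1621] 0.0022
r [ 0.464  -0.0163  0.1622] 0.0028
pr [ 0.6372 -0.0525  0.1838] 0.0024
pl [0.6054 0.1017 0.1558] 0.0019
gap 0.04442822193464757 yaw 11.071456785071303
paddles yaw 11.63873152368816
[0.39200463 0.25630799 0.012     ] [ 0.50514867 -0.2926671   0.012     ] yaw 11.64562372210082 0.5605133575940894
yaw chute 11.168976282733396
origin from f [0.5682171  0.00510997] r [0.56765425 0.0057264 ] pr [0.57044683 0.00182269] pl [0.56654526 0.02495272]
```

Both views agree to within 3 mm. The balls are at z 0.162, the right paddle is raised at 0.184–0.187, the yaw is about 11.6°, and the sorter origin is about (0.5685, 0.005). In the crops, the two white balls between the shelf guides are the targets. The yellow balls on the bench are the decoys. Next I'll rise, shut the gripper and travel towards the right paddle.

```bash
python3 -m inch '[{"linear":[0,-0.3,0.4],"twist":0.1,"gripper":0},{"linear":[0.3,-0.6,0.7],"twist":0.2,"gripper":0},{"linear":[0.6,-0.9,0.7],"twist":0.3,"gripper":0},{"linear":[0.8,-1,0.7],"twist":0.4,"gripper":0},{"linear":[0.8,-1,0.7],"twist":0.49,"gripper":0}]'
python3 -m inch '[{"linear":[0.3,-0.3,0],"twist":0,"gripper":0},{"linear":[0.6,-0.6,0],"twist":0,"gripper":0},{"linear":[0.8,-0.9,0],"twist":0,"gripper":0},{"linear":[0.8,-1,0],"twist":0,"gripper":0}]'
python3 -m inch '[{"linear":[0.3,-0.3,0],"twist":0,"gripper":0},{"linear":[0.6,-0.6,0],"twist":0,"gripper":0},{"linear":[0.8,-0.9,0],"twist":0,"gripper":0},{"linear":[0.8,-1,0],"twist":0,"gripper":0}]'
```

```text
time: 0.57
tool_pos: [0.2531, 0.4206, 0.2992]
ee_rot: [-3.141, 0.005, -2.942]
wrist_force: [-0.7, 0.8, 0.3]
width: 0.0644
time: 0.9
tool_pos: [0.3315, 0.3201, 0.2967]
ee_rot: [-3.139, 0.0, -2.946]
wrist_force: [0.4, 0.4, -0.3]
width: 0.0378
time: 1.23
tool_pos: [0.411, 0.2203, 0.2965]
ee_rot: [-3.14, -0.001, -2.945]
wrist_force: [-0.5, -0.1, -0.4]
width: 0.0107
```

```bash
python3 -m inch '[{"linear":[0.3,-0.3,0],"twist":0,"gripper":0},{"linear":[0.6,-0.6,0],"twist":0,"gripper":0},{"linear":[0.8,-0.9,0],"twist":0,"gripper":0},{"linear":[0.8,-1,0],"twist":0,"gripper":0}]'
python3 -m inch '[{"linear":[0.3,-0.3,0],"twist":0,"gripper":0},{"linear":[0.6,-0.6,0],"twist":0,"gripper":0},{"linear":[0.8,-0.9,0],"twist":0,"gripper":0},{"linear":[0.8,-1,0],"twist":0,"gripper":0}]'
python3 -m inch '[{"linear":[0.3,-0.4,0],"twist":0,"gripper":0},{"linear":[0.7,-0.88,0],"twist":0,"gripper":0},{"linear":[0.7,-0.88,0],"twist":0,"gripper":0},{"linear":[0.7,-0.88,0],"twist":0,"gripper":0}]'
python3 - <<'E'
from h import *
s=snap('top');cv2.imwrite('pics/top1.png',cv2.resize(s['image'][120:270,220:420],None,fx=4,fy=4)[...,::-1])
s=snap('side');cv2.imwrite('pics/side1.png',cv2.resize(s['image'][100:300,240:440],None,fx=3,fy=3)[...,::-1])
E
```

```text
time: 1.57
tool_pos: [0.4907, 0.1206, 0.296]
ee_rot: [-3.14, -0.002, -2.944]
wrist_force: [-0.3, 0.5, 0.7]
width: 0.0005
time: 1.9
tool_pos: [0.5705, 0.0209, 0.2954]
ee_rot: [-3.141, -0.002, -2.943]
wrist_force: [-1.0, -0.5, -0.3]
width: 0.0004
time: 2.23
tool_pos: [0.64, -0.0673, 0.2949]
ee_rot: [3.141, -0.003, -2.944]
wrist_force: [-0.2, 0.4, -1.0]
width: 0.0008
```

View pics/top1.png

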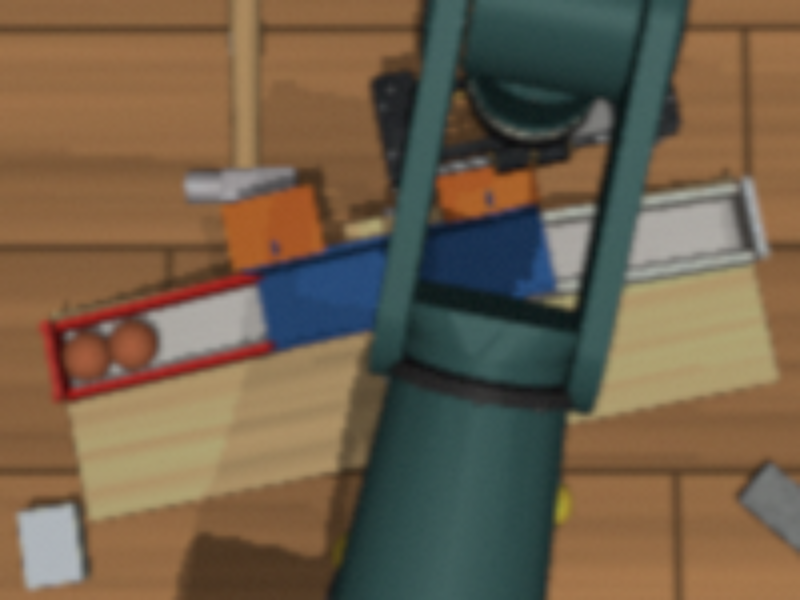

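View pics/side1.png

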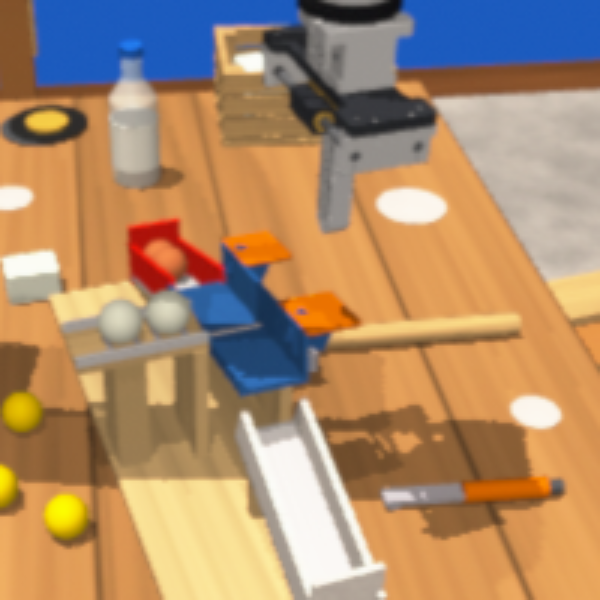

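The side view shows the shut fingers above the raised right paddle, with the balls still in their nests. Next I'll descend to just above the paddle and then press slowly.

```bash
python3 -m inch '[{"linear":[0,0,-0.3],"twist":0,"gripper":0},{"linear":[0,0,-0.6],"twist":0,"gripper":0},{"linear":[0,0,-0.75],"twist":0,"gripper":0},{"linear":[0,0,-0.78],"twist":0,"gripper":0}]'
python3 -m inch '[{"linear":[0,0,-0.06],"twist":0,"gripper":0},{"linear":[0,0,-0.12],"twist":0,"gripper":0},{"linear":[0,0,-0.18],"twist":0,"gripper":0},{"linear":[0,0,-0.24],"twist":0,"gripper":0}]'
python3 - <<'E'
from h import *
s=snap('side');cv2.imwrite('pics/side2.png',cv2.resize(s['image'][100:300,240:440],None,fx=3,fy=3)[...,::-1])
E
```

```text
time: 2.67
tool_pos: [0.6359, -0.0615, 0.2158]
ee_rot: [3.138, -0.007, -2.938]
wrist_force: [-0.1, -0.4, -0.5]
width: 0.0005
time: 3.0
tool_pos: [0.6398, -0.0649, 0.198]
ee_rot: [-3.139, 0.005, -2.94]
wrist_force: [-0.1, -2.7, 3.3]
width: 0.0007
```

View pics/side2.png

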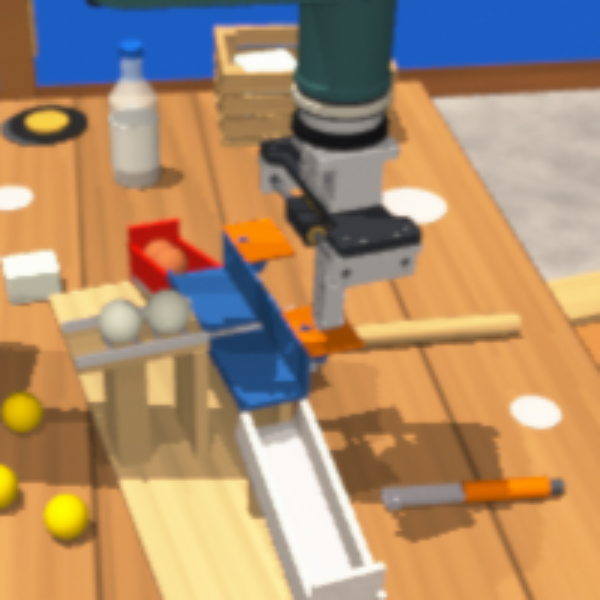

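The finger is on the paddle and the gate is rocking. I'll press further and follow the paddle slightly to the right.

```bash
python3 -m inch '[{"linear":[0.01,-0.03,-0.05],"twist":0,"gripper":0},{"linear":[0.02,-0.06,-0.10],"twist":0,"gripper":0},{"linear":[0.02,-0.10,-0.15],"twist":0,"gripper":0},{"linear":[0.02,-0.12,-0.20],"twist":0,"gripper":0},{"linear":[0.02,-0.12,-0.20],"twist":0,"gripper":0}]'
python3 -m inch '[{"linear":[0,0,-0.03],"twist":0,"gripper":0},{"linear":[0,0,-0.06],"twist":0,"gripper":0},{"linear":[0,0,-0.06],"twist":0,"gripper":0}]'
python3 - <<'E'
from h import *
s=snap('side');cv2.imwrite('pics/side3.png',cv2.resize(s['image'][100:300,240:440],None,fx=3,fy=3)[...,::-1])
E
```

```text
time: 3.47
tool_pos: [0.641, -0.0761, 0.1769]
ee_rot: [3.14, 0.002, -2.94]
wrist_force: [-1.6, 2.9, 6.7]
width: 0.0002
time: 3.72
tool_pos: [0.6411, -0.076, 0.1766]
ee_rot: [-3.141, 0.006, -2.94]
wrist_force: [-7.1, 2.8, 21.0]
width: 0.0007
```

View pics/side3.png

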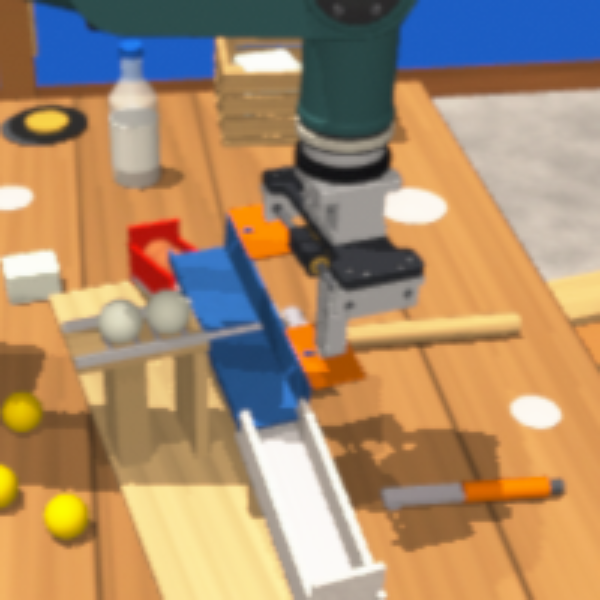

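The gate is against its stop: force jumps to 21 N with no further motion, and the right end is now down on the white chute. I'll lift off and move to behind the rear ball.

```bash
python3 -m inch '[{"linear":[0,0,0.3],"twist":0,"gripper":0},{"linear":[0,0,0.6],"twist":0,"gripper":0},{"linear":[0,0,0.9],"twist":0,"gripper":0},{"linear":[0,0,1],"twist":0,"gripper":0}]'
python3 -m inch '[{"linear":[-0.3,0.1,0],"twist":0,"gripper":0},{"linear":[-0.6,0.2,0],"twist":0,"gripper":0},{"linear":[-0.9,0.25,0],"twist":0,"gripper":0},{"linear":[-1,0.25,0],"twist":0,"gripper":0}]'
python3 -m inch '[{"linear":[-0.3,0.1,0],"twist":0,"gripper":0},{"linear":[-0.6,0.2,0],"twist":0,"gripper":0},{"linear":[-0.9,0.25,0],"twist":0,"gripper":0},{"linear":[-1,0.25,0],"twist":0,"gripper":0}]'
python3 -m inch '[{"linear":[-0.25,0,0],"twist":0,"gripper":0},{"linear":[-0.25,0,0],"twist":0,"gripper":0},{"linear":[-0.25,0,0],"twist":0,"gripper":0}]'
python3 - <<'E'
from h import *
s=snap('side');cv2.imwrite('pics/side4.png',cv2.resize(s['image'][100:300,220:420],None,fx=3,fy=3)[...,::-1])
s=snap('wrist');cv2.imwrite('pics/w4.png',s['image'][...,::-1])
E
```

```text
time: 4.1
tool_pos: [0.642, -0.0771, 0.2744]
ee_rot: [-3.139, 0.007, -2.941]
wrist_force: [1.0, 0.3, 2.0]
width: 0.0006
time: 4.43
tool_pos: [0.5377, -0.0506, 0.2683]
ee_rot: [3.14, -0.003, -2.94]
wrist_force: [0.9, 1.0, -0.5]
width: 0.0004
time: 4.77
tool_pos: [0.4383, -0.0259, 0.269]
ee_rot: [3.141, -0.001, -2.94]
wrist_force: [0.4, 1.0, 0.5]
width: 0.0007
time: 5.02
tool_pos: [0.4161, -0.0269, 0.2693]
ee_rot: [-3.141, 0.001, -2.941]
wrist_force: [0.2, -0.4, -0.2]
width: 0.0006
```

View pics/side4.png

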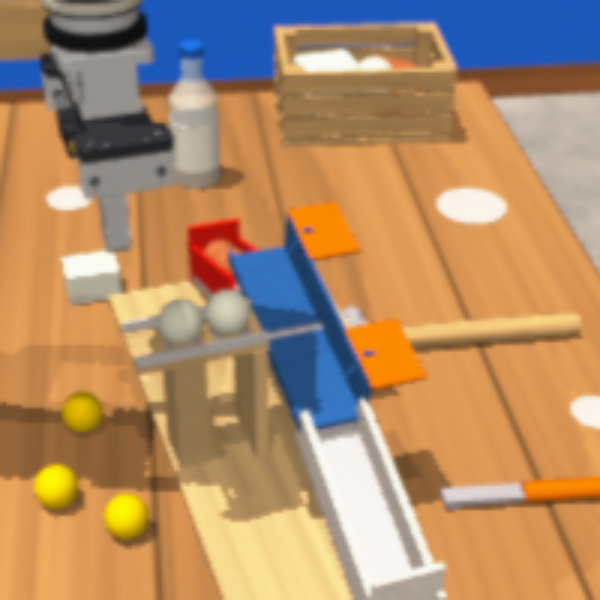

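View pics/w4.png

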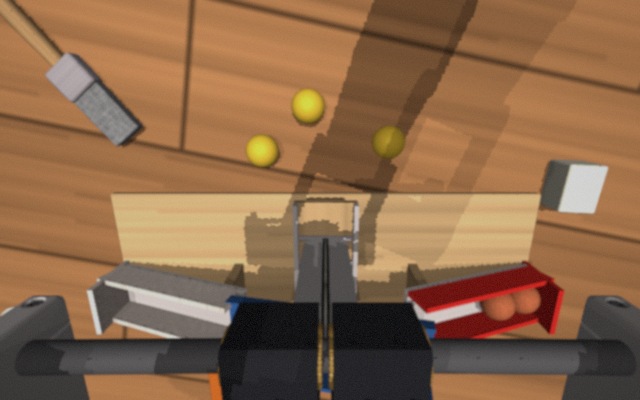

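The wrist view shows the fingertip centred between the guides (tip at column 325, guides at 297 and 357). I'll check the gate tilt, then descend.

```bash
python3 - <<'E'
from h import *
s=load('side')
r=bydepth(s,348.3,217.3);l=bydepth(s,327.3,176.7);print(r,l)
d=l-r;print('tilt',np.arctan2(d[2],np.hypot(*d[:2])))
E
python3 -m inch '[{"linear":[0,0,-0.3],"twist":0,"gripper":0},{"linear":[0,0,-0.6],"twist":0,"gripper":0},{"linear":[0,0,-0.8],"twist":0,"gripper":0},{"linear":[0,0,-0.88],"twist":0,"gripper":0},{"linear":[0,0,-0.88],"twist":0,"gripper":0}]'
python3 - <<'E'
from h import *
s=snap('side');cv2.imwrite('pics/side5.png',cv2.resize(s['image'][150:300,220:420],None,fx=4,fy=4)[...,::-1])
E
```

```text
[ 0.6368586  -0.07472816  0.15561219] [0.60440323 0.07724948 0.18857314]
tilt 0.20900056615976664
time: 5.53
tool_pos: [0.4151, -0.0264, 0.1788]
ee_rot: [3.139, -0.005, -2.94]
wrist_force: [-0.1, -0.0, 0.3]
width: 0.0003
```

View pics/side5.png

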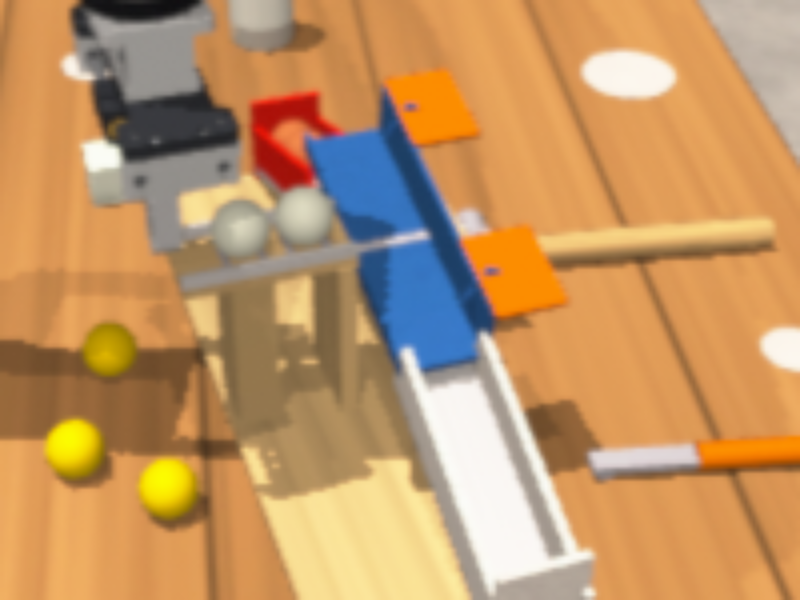

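The gate tilt measures 0.209 rad and the fingertip is behind the rear ball at equator height. I'll push slowly along the shelf in the direction (0.98, 0.20).

```bash
python3 -m inch '[{"linear":[0.06,0.01,0],"twist":0,"gripper":0},{"linear":[0.11,0.02,0],"twist":0,"gripper":0},{"linear":[0.15,0.03,0],"twist":0,"gripper":0},{"linear":[0.19,0.04,0],"twist":0,"gripper":0},{"linear":[0.23,0.05,0],"twist":0,"gripper":0},{"linear":[0.27,0.055,0],"twist":0,"gripper":0},{"linear":[0.30,0.06,0],"twist":0,"gripper":0},{"linear":[0.33,0.067,0],"twist":0,"gripper":0},{"linear":[0.36,0.073,0],"twist":0,"gripper":0},{"linear":[0.39,0.08,0],"twist":0,"gripper":0}]'
python3 - <<'E'
from h import *
s=snap('side');cv2.imwrite('pics/side6.png',cv2.resize(s['image'][150:300,220:420],None,fx=4,fy=4)[...,::-1])
E
```

```text
time: 6.42
tool_pos: [0.4553, -0.0184, 0.1815]
ee_rot: [3.141, 0.001, -2.94]
wrist_force: [-0.3, 0.4, 0.2]
width: 0.0007
```

View pics/side6.png

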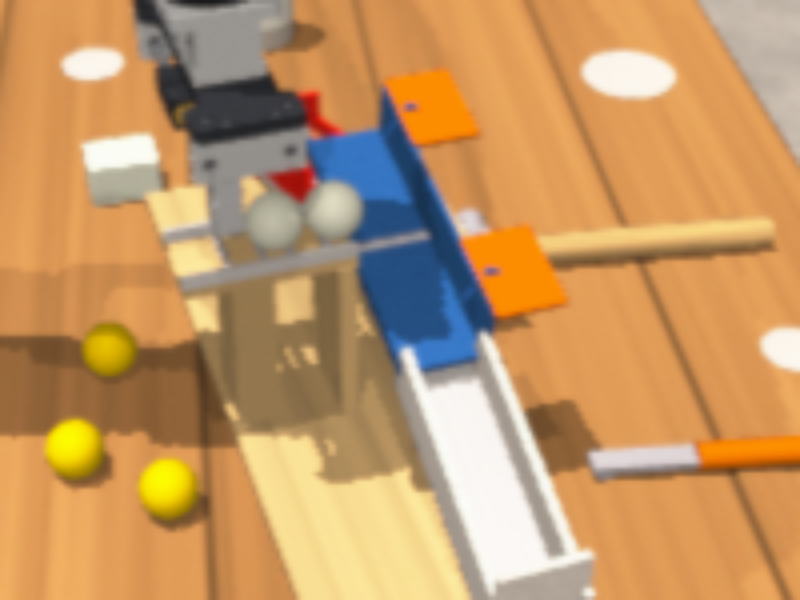

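Both balls are moving along the shelf, with the front one almost at the lip. I'll keep going slowly.

```bash
python3 -m inch '[{"linear":[0.03,0.006,0],"twist":0,"gripper":0},{"linear":[0.06,0.012,0],"twist":0,"gripper":0},{"linear":[0.09,0.018,0],"twist":0,"gripper":0},{"linear":[0.12,0.024,0],"twist":0,"gripper":0},{"linear":[0.15,0.03,0],"twist":0,"gripper":0},{"linear":[0.17,0.034,0],"twist":0,"gripper":0},{"linear":[0.17,0.034,0],"twist":0,"gripper":0},{"linear":[0.17,0.034,0],"twist":0,"gripper":0},{"linear":[0.17,0.034,0],"twist":0,"gripper":0},{"linear":[0.17,0.034,0],"twist":0,"gripper":0}]'
python3 - <<'E'
from h import *
s=snap('side');cv2.imwrite('pics/side7.png',cv2.resize(s['image'][170:320,220:420],None,fx=4,fy=4)[...,::-1])
E
```

```text
time: 7.3
tool_pos: [0.4717, -0.0151, 0.1815]
ee_rot: [3.142, 0.0, -2.94]
wrist_force: [-0.2, -0.1, 0.3]
width: 0.0007
```

View pics/side7.png

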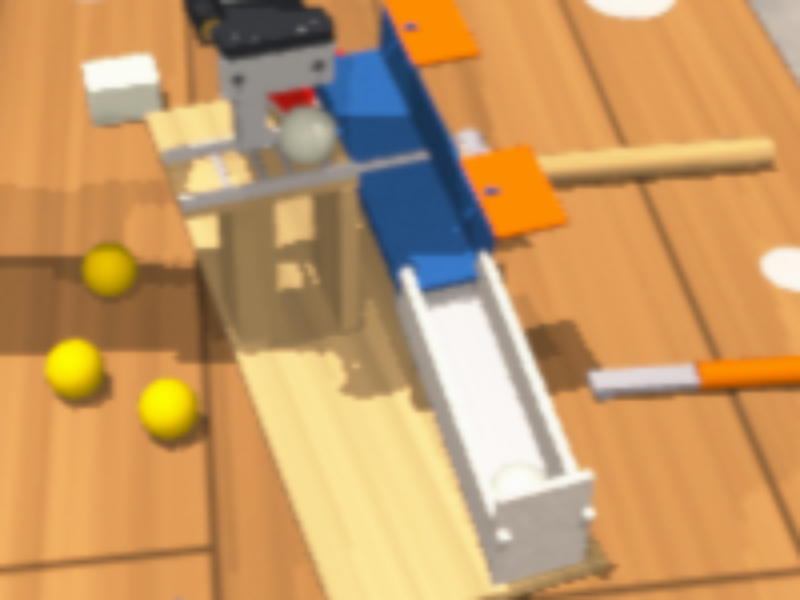

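The front ball has rolled to the bottom of the white chute, at (520,480) in the crop. The rear ball is still on the shelf, so I'll push it the rest of the way.

```bash
python3 -m inch '[{"linear":[0.04,0.008,0],"twist":0,"gripper":0},{"linear":[0.08,0.016,0],"twist":0,"gripper":0},{"linear":[0.12,0.024,0],"twist":0,"gripper":0},{"linear":[0.16,0.032,0],"twist":0,"gripper":0},{"linear":[0.20,0.04,0],"twist":0,"gripper":0},{"linear":[0.23,0.046,0],"twist":0,"gripper":0},{"linear":[0.26,0.052,0],"twist":0,"gripper":0},{"linear":[0.29,0.058,0],"twist":0,"gripper":0},{"linear":[0.32,0.064,0],"twist":0,"gripper":0},{"linear":[0.35,0.07,0],"twist":0,"gripper":0}]'
python3 -m inch '[{"linear":[0.03,0.006,0],"twist":0,"gripper":0},{"linear":[0.06,0.012,0],"twist":0,"gripper":0},{"linear":[0.06,0.012,0],"twist":0,"gripper":0},{"linear":[0.06,0.012,0],"twist":0,"gripper":0},{"linear":[0.06,0.012,0],"twist":0,"gripper":0}]'
python3 - <<'E'
from h import *
s=snap('side');cv2.imwrite('pics/side8.png',cv2.resize(s['image'][170:320,220:420],None,fx=4,fy=4)[...,::-1])
E
```

```text
time: 8.18
tool_pos: [0.5071, -0.008, 0.1815]
ee_rot: [3.141, 0.0, -2.94]
wrist_force: [0.0, 1.0, 0.5]
width: 0.0007
time: 8.6
tool_pos: [0.5127, -0.0069, 0.1815]
ee_rot: [3.141, -0.0, -2.94]
wrist_force: [-0.1, -0.6, 0.2]
width: 0.0003
```

View pics/side8.png

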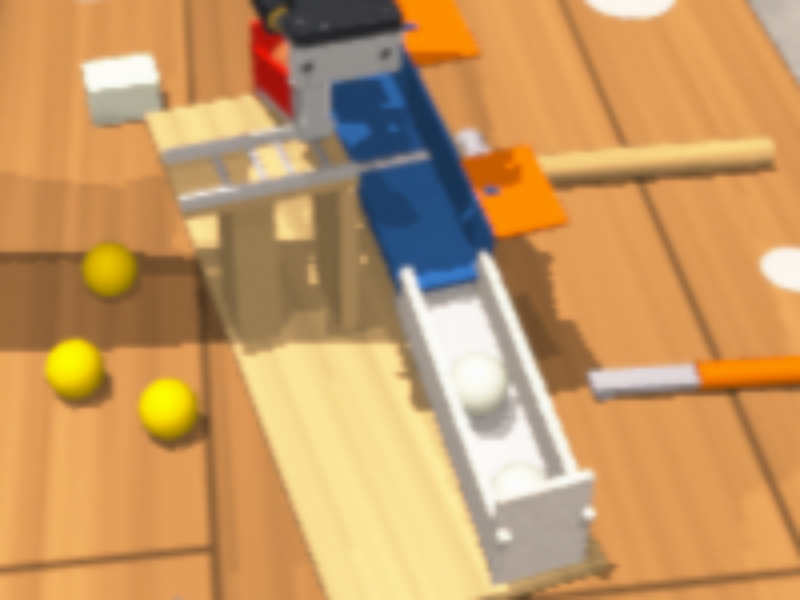

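The rear ball is rolling down the white chute, at (478,385) in the crop. I'll retreat upwards and back, then verify.

```bash
python3 -m inch '[{"linear":[-0.1,-0.02,0.2],"twist":0,"gripper":0},{"linear":[-0.2,-0.04,0.5],"twist":0,"gripper":0},{"linear":[-0.5,-0.04,0.8],"twist":0,"gripper":0},{"linear":[-0.8,-0.04,1],"twist":0,"gripper":0},{"linear":[-1,0,1],"twist":0,"gripper":0}]'
python3 -m inch '[{"linear":[-0.3,0.3,0.2],"twist":0,"gripper":0},{"linear":[-0.6,0.6,0.2],"twist":0,"gripper":0},{"linear":[-0.8,0.9,0.2],"twist":0,"gripper":0},{"linear":[-0.8,1,0.2],"twist":0,"gripper":0},{"linear":[-0.8,1,0.2],"twist":0,"gripper":0}]'
python3 -m inch '[{"linear":[-0.2,0.3,0],"twist":0,"gripper":0},{"linear":[-0.3,0.6,0],"twist":0,"gripper":0},{"linear":[-0.3,0.9,0],"twist":0,"gripper":0},{"linear":[-0.3,1,0],"twist":0,"gripper":0},{"linear":[-0.3,1,0],"twist":0,"gripper":0},{"linear":[-0.3,1,0],"twist":0,"gripper":0},{"linear":[-0.3,1,0],"twist":0,"gripper":0},{"linear":[-0.3,1,0],"twist":0,"gripper":0}]'
python3 - <<'E'
from h import *
import time
s=snap('side');t=snap('top')
a=cv2.resize(s['image'][165:325,220:420],None,fx=2,fy=2);b=cv2.resize(t['image'][130:270,220:420],None,fx=3.5,fy=3.5)
cv2.imwrite('pics/side9.png',a[...,::-1]);cv2.imwrite('pics/top9.png',b[...,::-1])
r=bydepth(s,348.3,217.3);l=bydepth(s,327.3,176.7);d=l-r;print('tilt',np.arctan2(d[2],np.hypot(*d[:2])))
E
```

```text
time: 9.07
tool_pos: [0.4126, -0.0075, 0.2872]
ee_rot: [-3.138, 0.009, -2.941]
wrist_force: [0.3, -0.8, -0.4]
width: 0.0008
time: 9.48
tool_pos: [0.3316, 0.0948, 0.3024]
ee_rot: [3.141, 0.003, -2.936]
wrist_force: [0.7, 0.5, -0.2]
width: 0.0006
time: 10.15
tool_pos: [0.3032, 0.1921, 0.3014]
ee_rot: [-3.141, -0.0, -2.942]
wrist_force: [0.3, -0.6, -0.3]
width: 0.0007
tilt 0.21892456653707285
```

View pics/side9.png

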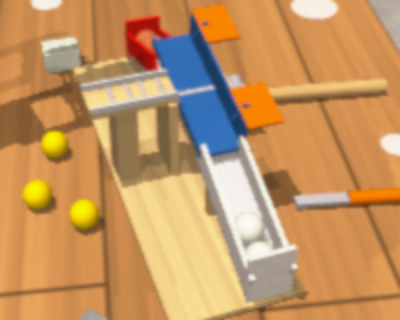

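View pics/top9.png

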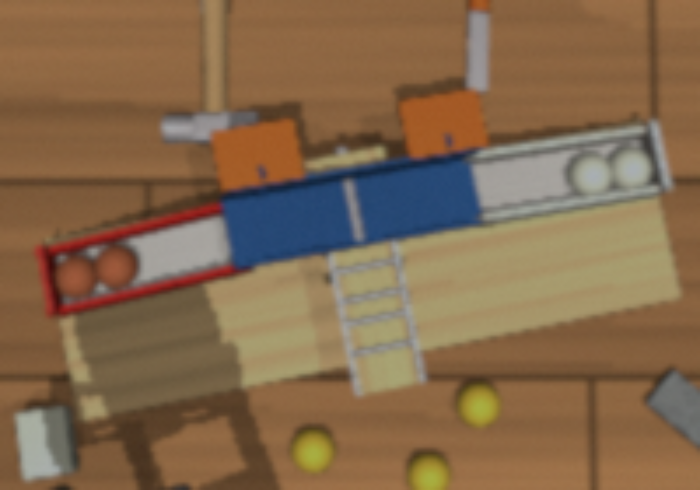

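Both white balls lie together at the bottom of the white chute, at (632,167) and (593,173) in the top crop. The red balls, mallet and chisel are unmoved. One last check in numbers, then I'll hand in.

```bash
python3 - <<'E'
from h import *
t=snap('top');o=np.array([.5685,.0048]);p=np.radians(11.6)
R=np.array([[np.cos(p),np.sin(p)],[-np.sin(p),np.cos(p)]])
for u,v,z in((400.6,177.7,.055),(389.4,179.4,.069)):
    print((R@(onplane(t,u,v,z)[:2]-o)).round(3), 'top of ball z by depth',bydepth(t,u,v)[2].round(3))
robot.close_job()
E
```

```text
[-0.003 -0.254] top of ball z by depth 1.501
[-0.003 -0.216] top of ball z by depth 0.09
the job is handed in; nothing more can be done
```

The gate is rocked over to its right stop and both white balls are resting at the bottom of the right, white-sided chute. The job was handed in at about 10 s of the 43 s allowed.

- **Gate:** I pressed the raised right paddle down with the shut fingertips until it stopped moving at 21 N. Tilt measured 0.209 rad right after the press and about 0.219 at the end, slightly over the 0.21 stop because of measurement noise.
- **Balls:** I pushed the rear white ball, with the front one ahead of it, slowly along the shelf. They dropped in one at a time and rolled down by themselves. Their last measured positions were sorter (-3, -254) and (-3, -216) mm, both within the required range.
- **Everything else:** the red balls, mallet, chisel and offcut look unmoved in the last pictures. I judged this by eye and did not measure it. The brush is only partly in those views, and the bottle and tape were not checked at the end; the arm was not near them. The arm was clear of everything at hand-in.

**Failed check:** one last depth reading failed. The lower ball's pixel gave 1.501 m, which is not a valid height, so that ball's height rests on the pictures. The upper ball's top read 0.090 m, which fits a centre at about 0.07 m.

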